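# Seat a test bar on its parallels in the vise

### The arm

A 6-joint arm with a two-finger parallel gripper is mounted at the origin on the work surface. World frame = base frame: x ahead of the robot, y to its left, z up, the work surface at z = 0. Lengths are in mm, angles in rad, forces in N, time in s.
With the tool pointing down it reaches from about 275 to 1000 mm from the base axis. Payload 8.4 kg.
Tool frame: the origin (TCP) lies between the finger pads; the fingertips stand r.tips_ahead ahead of it and the grasp point (between the pads) lies 6 mm ahead of it (r.tips_ahead is the distance from the TCP to the fingertips, in mm); z points along the fingers, y is the line along which they close (so a half turn about z gives the same grasp; the last joint's range is limited). The gripper opens to 85 mm and grips with 20 to 120 N. Pads are 22 mm wide; open, the fingers measure 114 mm over their backs; the gripper's body (76 mm by 85 mm) begins 54 mm behind the grasp point. The pads swing forward as they close: fully open they stand 13 mm farther back than shut.
Start: joints at [-1.34, 0.353, 1.633, -0, 1.155, -0.002], TCP at [144.188, -608.143, 256.281] pointing down, gripper open.
Joint ranges: [-2.63, 2.63], [-0.92, 2.1], [0.06, 2.66], [-1.3, 4.44], [0, 2.69], [-3.02, 3.02]. Speed limits (rad/s): [2.22, 2.22, 2.79, 3.14, 3.14, 3.14].

### API

Orientations are given as [roll, pitch, yaw] about the fixed x, y, z axes, in that order (R = Rz(yaw) Ry(pitch) Rx(roll)).
In Python, from rig import r gives the robot as it stands.
- The arm moves only by the tool carry_out, never from a script. Its arguments are lists of equal length, an entry for each row: "delta_pos": the shift along the tool's x, y, z in m, a list of three; "rot": the turn, a rotation vector about the tool's x, y, z in degrees, a list of three. A call has 1 to 8 rows; each row is the pose to reach, as a shift and turn from the pose commanded when the call began, along the tool's axes at that moment; what a row does not reach only later rows make up. A row lasts 1/8 s, in which the tool goes at most 62.5 mm and 10.7 degrees, less where a joint would pass 70% of its speed; a pose out of reach is approached as far as the arm can. A call with a gripper value outside its range is refused whole. "claw" is the finger opening in m, from 0 to 0.0854, set as the call begins (left out, the last holds). The fingers move at their own pace and stop on an object; "grip_force" is the grip in N (left out, the last holds). Time passes only in rows, so rows that repeat a pose let the fingers close. It gives the time, the measured TCP pose, the force, the opening and the grip force at its end, in the units of the state.
- r.sense(): the state, without advancing time (a new reading comes with each control period).
- r.grab_frame(name): name is "scene" or "top"; returns the picture (420x560x3 uint8, blue, green, red); there is no depth.
- r.camera_info(name): a dict with "fx", "fy", "cx", "cy" (pixels), "distortion" ([k1, k2, p1, p2, k3] as OpenCV has them; the pictures are not rectified), "pose" (4x4, takes a point from camera to world coordinates). Camera axes: x right, y down, z forward; pixel columns grow to the right and rows downward; lengths in mm; the calibration is good to about 2 mm. A picture is of the moment at which its call begins. camera_info takes no time and is no camera call.
- r.sign_off(): hands the job in; it is judged then, once.
Trained networks look in the newest picture that a camera, given by its name, has taken for a name from the list of things; names that differ only in an ending like _2 or _b are one class to them, and where a whole thing is asked for, a point or a joint stands for the part that bears it (a point fixed in the world has none). Each returns a list of dicts, best first, with "p" (0 to 1); they miss things now and then, are a little off and sometimes report something else, mostly with a low value. They report only what shows in the picture. A call takes as long as a camera call. They do not tell look-alikes from the thing itself.
- r.recognise(thing, camera): "box" ([left, top, right, bottom] in pixels, round what is visible of it).
- r.cut_out(thing, camera): "mask" (420x560 bool, what is visible of it) and "box" ([left, top, right, bottom] in pixels, round what is visible of it).
The state is a dict: "clock": time; "qpos": joint angles; "qvel": joint speeds; "joint_efforts": joint torques, N m; "eef_pos": TCP position; "tcp_rot": TCP orientation; "contact_force": force on the tool from outside, world axes, zero at the start; "wrist_torque": the same for the moment, N m; "opening": opening from 0.0 (shut) to 1.0 (fully open); "grasp_force": force on a finger pad.
Only numpy, scipy, OpenCV 4.12 (cv2) and the standard library are available. Lean on these libraries where they do the work, as an engineer would, in place of code of your own. Each camera call takes 0.05 s, during which the arm holds its last target. There are 200 camera calls.

### The job

The test bar has ridden up off its two parallels and sits high and crooked in the vise: take the soft-face hammer and tap or press the bar down with it, without heavy blows and never touching the bar with the bare gripper, until it is level and tight on both parallels. Then stand the hammer back on the bench, upright on its face and clear of the vise, and prove the job by lightly pinching the projecting ends of the two parallels towards each other: neither may slide any more. Leave the other things where they are.

Things in the scene. Friction and masses are not known exactly. Their poses are not given: they have to be found in the camera images.
- vise: Blue-grey iron vise, tight, bolted on a dark sub-plate 165 mm along y. Origin: vise's underside (8 to 18 mm above the bench) below the middle of the jaw opening; y along the jaws, x across towards the fixed jaw. Above the origin: parallels' bed 45 mm, jaw tops 85 mm. Jaws 100 mm long, faces at x -20 and 20; base x -140 to 85, y -50 to 50, with a flange 14 mm high to y 70; spindle to x -186 mm
- bar: Ground steel test bar, 40 (x) x 120 (y) x 25 mm, gripped in the jaws. Origin: middle of its underside; axes as the vise's. Starts 5 to 9 mm high, rocked up to 0.05 rad about x; can only move up and down and rock; pressing one end may leave the other high. Pushing with 4 to 15 N moves it; once down (underside 70 mm, top 95 mm above the vise's origin) it stops hard
- bar_top (a point): Middle of the bar's top face, z its normal, y along the bar. Pressed down hard (about 20 N) near each end in turn, 40 mm from the middle, until it stops, the bar is tight: the pull-down jaws then keep it pressed on the parallels
- parallel_near: Parallel beside the moving jaw (-x): bright steel strip with a row of dark holes, 8 mm thick (x), 180 mm long (y), 25 mm high, on edge on the vise's bed. Origin: middle of its underside. Its ends project about 40 mm beyond the jaws and 30 mm beyond the bar, free all round. Slides freely until the bar is tight on it; then a pinch of 3 to 5 N at its ends does not shift it
- parallel_far: Parallel beside the fixed jaw (+x), same size and origin as the other. The gap between them is 15 to 21 mm; over both they measure 31 to 37 mm across. If only one finger of the gripper has met its strip, shift the gripper until both bear
- hammer: Soft-face hammer, about 0.5 kg, standing upright on one face. Origin: middle of the lower face, z up along the head. The handle is level, 48 mm above that face, points to the hammer's -x, reaches 230 mm from the head's axis and is at most 22 mm thick
- hammer_head (a point): Centre of the hammer's head, half-way up: an upright cylinder 40 mm in diameter, 96 mm long, a red plastic face 30 mm long at either end and steel between; the upper face can be gripped from above, fingers to either side of the handle's direction. Axes as the hammer's
- specimen_tray: Bystander: white tray 110 x 85 x 22 mm with six mounted specimens up to 26 mm high. Origin under its middle
- bottle: Bystander: white bottle 56 mm in diameter, 135 mm high. Origin under its middle
- caliper_case: Bystander: flat green case 75 x 170 x 22 mm. Origin under its middle
Not all that is in view belongs to the job. What is shaped like the parallel_near but yellow is not meant.

How it is judged:
By the outcome, as a careful person would: the job done as asked, in the order asked, and still so for the second after the job is handed in, with the robot touching nothing.
It also fails if it takes over 58 s, if anything falls off the work surface, if the arm or the gripper's body presses on something with over 40 N, if the wrist force passes 120 N, or if a joint passes its speed limit or range.

## Working session

There is one attempt and no reset: what is moved stays moved. The work goes in short steps, Python scripts to look and compute and a tool call to move; the robot and the scene stay as the last step left them, time stands still between calls to the robot, and variables do not carry over. Pictures are saved under pics/ and viewed, at most 10 in all, crops included, and the job is handed in when it is done.

Besides the shell and the picture viewer there is one more tool, called after "Request:" in YAML: its name, and indented under it one key for each argument. carry_out: Moves the arm, as the interface text tells. Its arguments: {"type":"object","properties":{"delta_pos":{"type":"array","items":{"type":"array","items":{"type":"number"}}},"rot":{"type":"array","items":{"type":"array","items":{"type":"number"}}},"claw":{"type":"number"},"grip_force":{"type":"number"}},"required":["delta_pos","rot"]}

```bash
ls; mkdir -p pics
python3 - <<'E'
from rig import r
import cv2,numpy as np
s=r.sense();print(s, r.tips_ahead)
for c in("scene","top"):
    cv2.imwrite(f"pics/{c}0.png",r.grab_frame(c)); i=r.camera_info(c);print(c,{k:np.round(v,3).tolist() for k,v in i.items()})
    for t in["vise","bar","parallel_near","parallel_far","hammer","hammer_head","specimen_tray","bottle","caliper_case"]:
        print(t,[(np.round(d["box"]).tolist(),round(d["p"],2)) for d in r.recognise(t,c)])
E
```

```text
pics
{'clock': 0.0, 'qpos': array([-1.34040608e+00,  3.53608469e-01,  1.63413846e+00,  3.53395320e-05,
        1.15522565e+00, -2.38635743e-03]), 'qvel': array([-1.23338179e-05,  1.33048866e-03, -2.61934400e-04, -4.24407093e-04,
        1.73326634e-04, -6.23265592e-04]), 'joint_efforts': array([-1.24847738e-04, -6.05254769e+01, -3.42062867e+01,  1.64947724e-04,
        9.28461406e-03, -3.06875677e-06]), 'eef_pos': array([ 144.09049417, -607.70056869,  255.5845988 ]), 'tcp_rot': array([-3.14021281e+00, -3.56048367e-05,  2.32762293e-01]), 'contact_force': array([ 0.28819138,  0.10513209, -0.55263229]), 'wrist_torque': array([-0.01551173,  0.05664294,  0.06937798]), 'grasp_force': 0.0, 'opening': 1.002056654528212} 25.0
scene {'fx': 509.202, 'fy': 509.202, 'cx': 279.5, 'cy': 219.237, 'distortion': [-0.153, 0.0, 0.0, 0.0, 0.0], 'pose': [[0.413, 0.542, -0.731, 1302.438], [0.911, -0.256, 0.325, -295.109], [-0.011, -0.8, -0.6, 678.964], [0.0, 0.0, 0.0, 1.0]]}
vise [([196.0, 165.0, 302.0, 304.0], 0.93)]
bar [([214.0, 208.0, 284.0, 238.0], 0.75), ([203.0, 216.0, 296.0, 242.0], 0.72)]
parallel
[... 545 characters left out ...]
0.0, 0.0, 0.0, 0.0], 'pose': [[-0.019, -0.994, 0.107, 507.893], [-1.0, 0.019, -0.002, -5.02], [0.0, -0.107, -0.994, 973.866], [0.0, 0.0, 0.0, 1.0]]}
vise [([247.0, 179.0, 327.0, 308.0], 0.55)]
bar [([265.0, 208.0, 318.0, 239.0], 0.76)]
parallel_near [([208.0, 106.0, 267.0, 159.0], 0.92), ([251.0, 216.0, 328.0, 236.0], 0.67), ([164.0, 309.0, 239.0, 328.0], 0.56)]
parallel_far [([254.0, 207.0, 330.0, 226.0], 0.4)]
hammer [([385.0, 223.0, 428.0, 330.0], 0.91)]
hammer_head [([386.0, 222.0, 432.0, 333.0], 0.58)]
specimen_tray [([139.0, 216.0, 182.0, 266.0], 0.7)]
bottle [([139.0, 147.0, 176.0, 174.0], 0.77), ([142.0, 216.0, 183.0, 266.0], 0.19)]
caliper_case [([348.0, 140.0, 412.0, 172.0], 0.75)]
```

View pics/scene0.png

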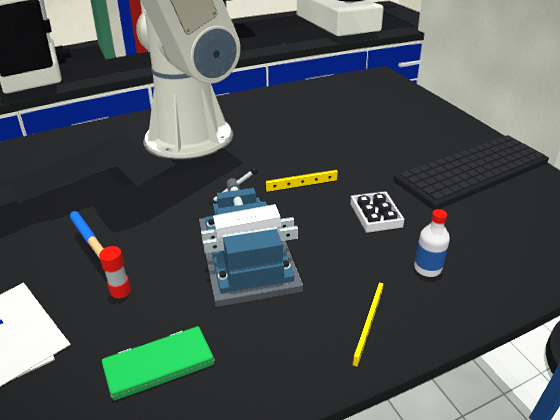

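View pics/top0.png

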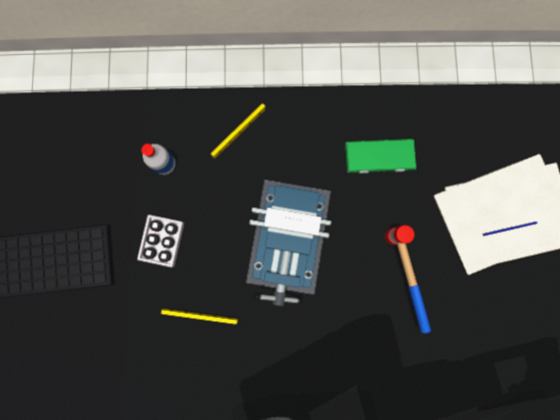

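```bash
cat > h.py <<'E'
from rig import r
import cv2,numpy as np
def cam(c):
    i=r.camera_info(c);K=np.array([[i["fx"],0,i["cx"]],[0,i["fy"],i["cy"]],[0,0,1.]]);return K,np.array(i["distortion"],float),np.array(i["pose"],float)
def onz(c,px,z):
    K,d,P=cam(c);u=cv2.undistortPoints(np.array(px,float).reshape(-1,1,2),K,d)[:,0]
    v=np.c_[u,np.ones(len(u))]@P[:3,:3].T;o=P[:3,3]
    z=np.broadcast_to(z,len(u));return o+v*((z-o[2])/v[:,2])[:,None]
def proj(c,X):
    K,d,P=cam(c);R=P[:3,:3].T;return cv2.projectPoints(np.array(X,float).reshape(-1,1,3),cv2.Rodrigues(R)[0],-R@P[:3,3],K,d)[0][:,0]
E
python3 - <<'E'
from h import *
a=cv2.imread("pics/top0.png")[195:250,240:340];cv2.imwrite("pics/c1.png",cv2.resize(a,None,fx=8,fy=8,interpolation=cv2.INTER_CUBIC))
a=cv2.imread("pics/scene0.png")[195:310,190:310];cv2.imwrite("pics/c2.png",cv2.resize(a,None,fx=5,fy=5,interpolation=cv2.INTER_CUBIC))
for c in("scene","top"):
    im=cv2.imread(f"pics/{c}0.png");b,g,rr=[im[...,k].astype(int) for k in range(3)]
    for n,m in(("red",(rr>120)&(g<70)&(b<70)),("tan",(rr>120)&(g>90)&(b<140)&(rr-b>50)&(g<rr-20)),("blue",(b>120)&(rr<60)&(g<120))):
        k,l,st,ce=cv2.connectedComponentsWithStats(m.astype(np.uint8))
        print(c,n,[(st[j].tolist(),ce[j].round(1).tolist()) for j in range(1,k) if st[j][4]>25])
E
```

```text
scene red [([130, 0, 17, 53, 333], [136.3, 22.4]), ([432, 209, 15, 15, 180], [439.0, 215.9]), ([99, 246, 25, 26, 497], [111.2, 258.5]), ([107, 275, 24, 23, 257], [119.7, 289.7])]
scene tan [([266, 172, 72, 20, 535], [301.1, 181.3]), ([88, 240, 12, 18, 46], [93.5, 248.3]), ([353, 352, 8, 14, 58], [356.2, 359.7])]
scene blue [([120, 0, 16, 55, 414], [127.8, 31.2]), ([368, 44, 54, 35, 1111], [396.6, 58.7]), ([269, 52, 98, 33, 1737], [316.5, 67.4]), ([211, 67, 55, 28, 921], [241.1, 80.9]), ([21, 89, 130, 45, 2589], [86.2, 110.5]), ([0, 116, 23, 25, 223], [11.3, 129.7]), ([70, 212, 18, 30, 61], [77.4, 227.1]), ([78, 212, 18, 25, 39], [86.7, 224.9]), ([418, 249, 29, 22, 438], [431.2, 259.8]), ([239, 263, 41, 8, 41], [259.0, 266.8])]
top red [([141, 144, 13, 13, 122], [147.2, 149.5]), ([396, 225, 19, 19, 278], [404.6, 234.0]), ([387, 228, 10, 16, 46], [390.0, 236.1])]
top tan [([235, 116, 20, 19, 32], [243.8, 125.7]), ([398, 243, 19, 43, 338], [406.8, 263.8])]
top blue [([484, 225, 42, 10, 45], [504.6, 229.4]), ([410, 285, 21, 48, 420], [420.1, 310.0])]
```

View pics/c1.png

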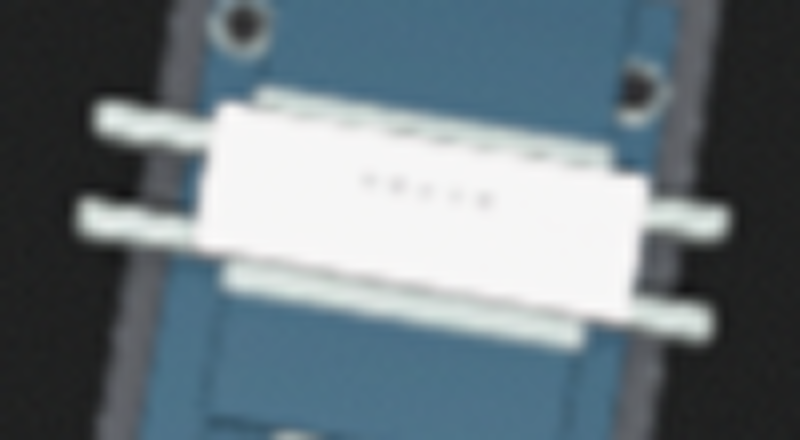

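View pics/c2.png

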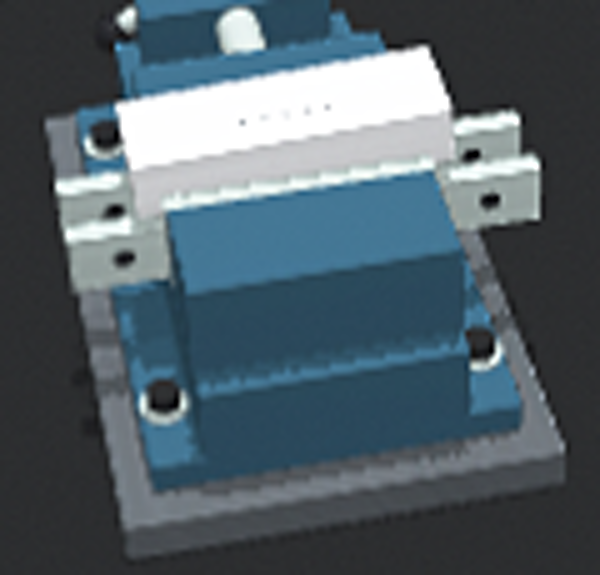

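```bash
cat > fit.py <<'E'
from h import *
from scipy.optimize import least_squares
T=lambda p:(np.array(p,float)+.5)/8-.5+[240,195]
S=lambda p:(np.array(p,float)+.5)/5-.5+[190,195]
# +y side is left in top, right in scene
bt=T([(220,103),(652,178),(630,318),(197,248)]); btl=[(20,60),(20,-60),(-20,-60),(-20,60)]
bs=S([(118,103),(430,48),(452,102),(135,167)]); bsl=[(-20,-60),(-20,60),(20,60),(20,-60)]
# strips: top view end mid points; scene: far strip front face top/bottom corners, near strip
def P(p,x,y,z):
    c,s=np.cos(p[2]),np.sin(p[2]);return [p[0]+c*x-s*y,p[1]+s*x+c*y,p[3]+z]
def res(p):
    b=lambda x,y:P(p,x,y,95+p[4]+p[5]*y)
    fx,fy,nx,ny=p[6:10]
    X=[b(*q) for q in btl]+[P(p,fx,fy+90,70),P(p,fx,fy-90,70),P(p,nx,ny+90,70),P(p,nx,ny-90,70)]
    e=proj("top",X)-np.vstack([bt,T([(95,118),(730,222),(78,218),(715,322)])])
    X=[b(*q) for q in bsl]+[P(p,fx+4,fy-90,70),P(p,fx+4,fy-90,45),P(p,fx+4,fy+90,70),P(p,fx+4,fy+90,45),P(p,nx+4,ny-90,70),P(p,nx+4,ny+90,70)]
    f=proj("scene",X)-np.vstack([bs,S([(68,237),(77,290),(540,160),(541,216),(57,188),(519,116)])])
    return np.r_[e.ravel(),f.ravel()]
if __name__=="__main__":
    s=least_squares(res,[500,0,.1,13,7,0,13,0,-13,0],loss="soft_l1",x_scale=[10,10,.1,10,5,.02,5,5,5,5])
    p=s.x;print(p.round(3));print(res(p).reshape(-1,2).round(1).tolist())
    print("hammer top",onz("top",[(405,234)],96),"handle",onz("top",[(406.8,263.8),(420.1,310)],50))
    print("scene tops",onz("scene",[(111.2,254)],96))
    for n,x,y in(("bar+40",0,40),("bar-40",0,-40),("e+",0,75),("e-",0,-75)):print(n,np.round(P(p,x,y,95),1))
E
python3 fit.py
```

```text
[ 5.83629e+02 -4.28060e+01 -1.82000e-01  1.84300e+01  6.30400e+00
  4.20000e-02  1.44610e+01  4.09400e+00 -1.50070e+01  3.71700e+00]
[[-0.2, -0.0], [-0.1, -0.2], [-0.1, 0.3], [-0.3, -0.1], [0.6, -0.1], [-0.4, -0.2], [0.7, 0.2], [-0.3, 0.2], [-0.2, 0.1], [-0.3, -0.6], [0.4, 0.7], [-0.6, -0.0], [0.1, 0.1], [-0.3, -0.2], [0.3, 0.2], [-0.1, -0.7], [0.2, 0.3], [0.2, 0.1]]
hammer top [[ 551.70585431 -295.34644845   96.        ]] handle [[ 484.17282614 -311.14317087   50.        ]
 [ 377.27034272 -336.7337013    50.        ]]
scene tops [[ 557.42236346 -294.62877783   96.        ]]
bar+40 [590.9  -3.5 113.4]
bar-40 [576.4 -82.1 113.4]
e+ [597.2  30.9 113.4]
e- [ 570.  -116.6  113.4]
```

Request:
carry_out:
  delta_pos:
    - [0.03,-0.013,0]
    - [0.08,-0.036,0]
    - [0.135,-0.06,0]
    - [0.19,-0.085,0]
    - [0.245,-0.11,0]
    - [0.3,-0.134,0]
    - [0.355,-0.159,0]
    - [0.41,-0.184,0]
  rot:
    - [0,0,0]
    - [0,0,0]
    - [0,0,0]
    - [0,0,0]
    - [0,0,0]
    - [0,0,0]
    - [0,0,0]
    - [0,0,0]
  claw: 0.0854

```text
clock: 2.0
eef_pos: [502.2, -333.2, 256.5]
tcp_rot: [3.141, -0.0, 0.233]
contact_force: [-0.0, -0.9, 1.0]
opening: 0.996
grasp_force: 0.0
```

Request:
carry_out:
  delta_pos:
    - [0.035,-0.016,0]
    - [0.055,-0.024,0.02]
    - [0.059,-0.026,0.05]
    - [0.059,-0.026,0.07]
    - [0.059,-0.026,0.08]
    - [0.059,-0.026,0.08]
  rot:
    - [0,0,0]
    - [0,0,0]
    - [0,0,0]
    - [0,0,0]
    - [0,0,0]
    - [0,0,0]

```text
clock: 2.75
eef_pos: [551.3, -295.8, 175.2]
tcp_rot: [-3.14, 0.001, 0.232]
contact_force: [0.3, -0.6, -0.6]
opening: 0.999
grasp_force: 0.0
```

```bash
cat >> h.py <<'E'
from scipy.spatial.transform import Rotation as Ro
def to(x,y,z=None,yaw=None):
    s=r.sense();p=s["eef_pos"];R=Ro.from_euler("xyz",s["tcp_rot"])
    t=np.array([x,y,p[2] if z is None else z])
    rv=np.zeros(3)
    if yaw is not None: rv=np.degrees((R.inv()*Ro.from_euler("xyz",[np.pi,0,yaw])).as_rotvec())
    print("clock",round(s["clock"],2),"pos",p.round(1),"rpy",s["tcp_rot"].round(3),"F",s["contact_force"].round(1),"op",round(s["opening"],3),"gf",round(s["grasp_force"],1),"-> d(mm)",R.inv().apply(t-p).round(1),"rot",rv.round(1))
E
python3 -c "
from h import *
to(552.5,-295.2,80,.234)
print(onz('top',[(405,234)],96))
im=r.grab_frame('scene');cv2.imwrite('pics/s1.png',cv2.resize(im[120:320,40:310],None,fx=2.9,fy=2.9))"
```

```text
clock 2.75 pos [ 551.3 -295.8  175.2] rpy [-3.14e+00  1.00e-03  2.32e-01] F [ 0.3 -0.6 -0.6] op 0.999 gf 0.0 -> d(mm) [ 1.5 -0.2 95.2] rot [-0.1  0.1 -0.1]
[[ 551.70585431 -295.34644845   96.        ]]
```

View pics/s1.png

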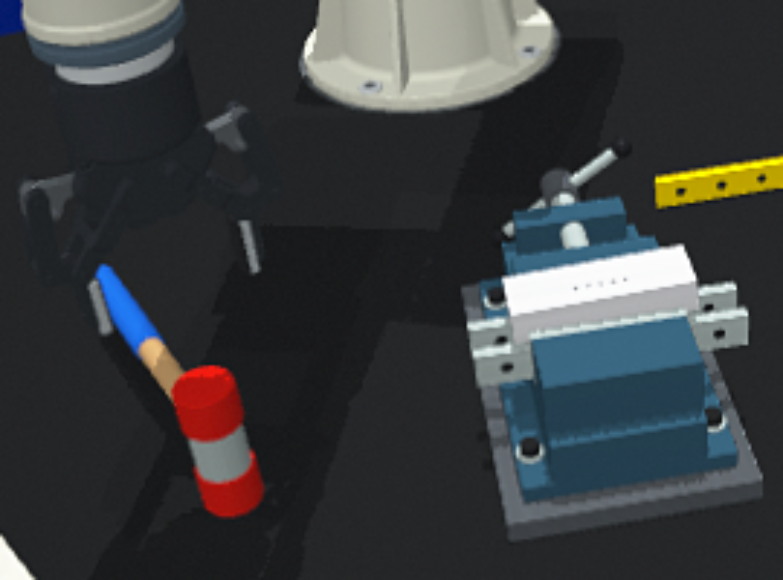

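Request:
carry_out:
  delta_pos:
    - [0.001,0,0.02]
    - [0.001,0,0.04]
    - [0.001,0,0.06]
    - [0.001,0,0.075]
    - [0.001,0,0.088]
    - [0.001,0,0.095]
    - [0.001,0,0.095]
  rot:
    - [0,0,0]
    - [0,0,0]
    - [0,0,0]
    - [0,0,0]
    - [0,0,0]
    - [0,0,0]
    - [0,0,0]

```text
clock: 3.68
eef_pos: [552.9, -295.3, 80.9]
tcp_rot: [-3.141, 0.0, 0.233]
contact_force: [0.4, 0.2, -1.2]
opening: 0.998
grasp_force: 0.0
```

Request:
carry_out:
  delta_pos:
    - [0,0,0]
    - [0,0,0]
    - [0,0,0]
    - [0,0,0]
    - [0,0,0]
    - [0,0,0]
  rot:
    - [0,0,0]
    - [0,0,0]
    - [0,0,0]
    - [0,0,0]
    - [0,0,0]
    - [0,0,0]
  claw: 0.03
  grip_force: 90

```text
clock: 4.42
eef_pos: [553.7, -295.7, 82.2]
tcp_rot: [3.141, -0.001, 0.233]
contact_force: [0.3, 0.1, 6.1]
opening: 0.448
grasp_force: 90.0
```

Request:
carry_out:
  delta_pos:
    - [0,0,-0.01]
    - [0,0,-0.03]
    - [0,0,-0.06]
    - [0,0,-0.09]
    - [0,0,-0.12]
    - [0,0,-0.145]
    - [0,0,-0.155]
    - [0,0,-0.155]
  rot:
    - [0,0,0]
    - [0,0,0]
    - [0,0,0]
    - [0,0,0]
    - [0,0,0]
    - [0,0,0]
    - [0,0,0]
    - [0,0,0]

```text
clock: 5.42
eef_pos: [553.2, -295.4, 237.0]
tcp_rot: [3.141, -0.001, 0.233]
contact_force: [0.0, 0.1, -4.4]
opening: 0.449
grasp_force: 90.8
```

```bash
python3 -c "
from h import *
to(590.9,-3.5)
to(576.4,-82.1)
im=r.grab_frame('scene');cv2.imwrite('pics/s2.png',cv2.resize(im[120:320,40:310],None,fx=2.9,fy=2.9))"
```

```text
clock 5.42 pos [ 553.2 -295.4  237. ] rpy [ 3.141e+00 -1.000e-03  2.330e-01] F [ 0.   0.1 -4.4] op 0.449 gf 90.8 -> d(mm) [ 1.041e+02 -2.753e+02 -1.000e-01] rot [0. 0. 0.]
clock 5.42 pos [ 553.2 -295.4  237. ] rpy [ 3.141e+00 -1.000e-03  2.330e-01] F [ 0.   0.1 -4.4] op 0.449 gf 90.8 -> d(mm) [ 7.180e+01 -2.022e+02 -1.000e-01] rot [0. 0. 0.]
```

View pics/s2.png

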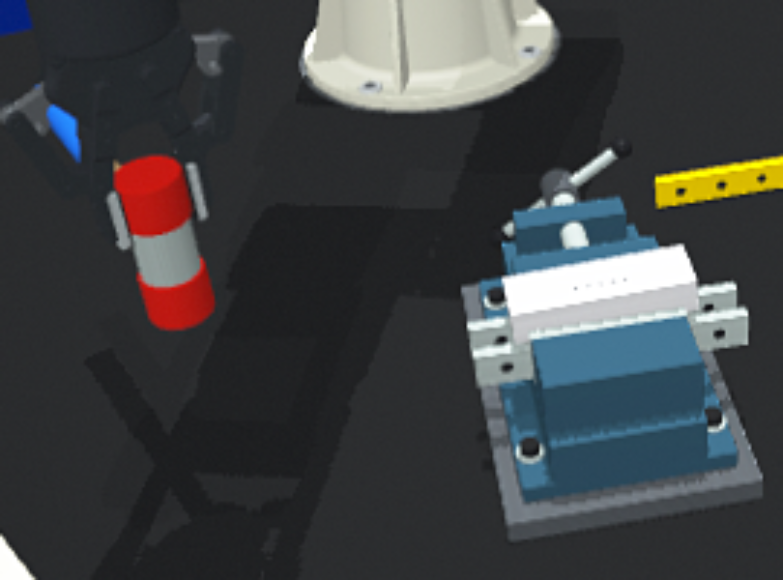

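Request:
carry_out:
  delta_pos:
    - [0.008,-0.02,0]
    - [0.022,-0.058,0]
    - [0.038,-0.1,0]
    - [0.055,-0.145,0]
    - [0.072,-0.19,0]
    - [0.088,-0.233,0]
    - [0.1,-0.265,0]
    - [0.104,-0.275,0]
  rot:
    - [0,0,0]
    - [0,0,0]
    - [0,0,0]
    - [0,0,0]
    - [0,0,0]
    - [0,0,0]
    - [0,0,0]
    - [0,0,0]

```text
clock: 6.48
eef_pos: [590.1, -1.0, 235.3]
tcp_rot: [-3.141, 0.002, 0.235]
contact_force: [-0.1, 0.2, -4.4]
opening: 0.447
grasp_force: 91.3
```

Request:
carry_out:
  delta_pos:
    - [0,0,0.008]
    - [0,0,0.016]
    - [0,0,0.022]
    - [0,0,0.026]
    - [0,0,0.028]
    - [0,0,0.03]
  rot:
    - [0,0,0]
    - [0,0,0]
    - [0,0,0]
    - [0,0,0]
    - [0,0,0]
    - [0,0,0]

```text
clock: 7.22
eef_pos: [590.9, -4.0, 206.3]
tcp_rot: [3.142, -0.0, 0.233]
contact_force: [-0.3, 0.1, -5.2]
opening: 0.451
grasp_force: 91.3
```

Request:
carry_out:
  delta_pos:
    - [0,0,0.0015]
    - [0,0,0.003]
    - [0,0,0.0045]
    - [0,0,0.006]
    - [0,0,0.006]
  rot:
    - [0,0,0]
    - [0,0,0]
    - [0,0,0]
    - [0,0,0]
    - [0,0,0]

```text
clock: 7.85
eef_pos: [590.9, -3.8, 200.2]
tcp_rot: [3.142, -0.0, 0.233]
contact_force: [-0.2, -0.1, -4.2]
opening: 0.45
grasp_force: 91.3
```

Request:
carry_out:
  delta_pos:
    - [0,0,0.001]
    - [0,0,0.002]
    - [0,0,0.003]
    - [0,0,0.004]
    - [0,0,0.004]
  rot:
    - [0,0,0]
    - [0,0,0]
    - [0,0,0]
    - [0,0,0]
    - [0,0,0]

```text
clock: 8.48
eef_pos: [590.9, -3.6, 196.3]
tcp_rot: [-3.141, -0.0, 0.233]
contact_force: [0.6, 0.7, -0.4]
opening: 0.446
grasp_force: 91.5
```

Request:
carry_out:
  delta_pos:
    - [0,0,0.001]
    - [0,0,0.002]
    - [0,0,0.003]
    - [0,0,0.003]
  rot:
    - [0,0,0]
    - [0,0,0]
    - [0,0,0]
    - [0,0,0]

```text
clock: 8.98
eef_pos: [591.0, -3.4, 193.6]
tcp_rot: [-3.141, -0.001, 0.233]
contact_force: [-1.7, 4.2, 3.1]
opening: 0.449
grasp_force: 91.9
```

Request:
carry_out:
  delta_pos:
    - [0,0,0.001]
    - [0,0,0.002]
    - [0,0,0.003]
    - [0,0,0.003]
  rot:
    - [0,0,0]
    - [0,0,0]
    - [0,0,0]
    - [0,0,0]

```text
clock: 9.48
eef_pos: [591.6, -3.3, 193.4]
tcp_rot: [-3.141, -0.003, 0.233]
contact_force: [-8.7, 4.5, 28.3]
opening: 0.452
grasp_force: 94.1
```

Request:
carry_out:
  delta_pos:
    - [0,0,-0.008]
    - [0,0,-0.018]
    - [-0.01,0.022,-0.02]
    - [-0.022,0.05,-0.02]
    - [-0.03,0.068,-0.02]
    - [-0.032,0.073,-0.02]
    - [-0.032,0.073,-0.016]
    - [-0.032,0.073,-0.012]
  rot:
    - [0,0,0]
    - [0,0,0]
    - [0,0,0]
    - [0,0,0]
    - [0,0,0]
    - [0,0,0]
    - [0,0,0]
    - [0,0,0]

```text
clock: 10.48
eef_pos: [576.6, -81.5, 201.9]
tcp_rot: [-3.141, 0.0, 0.233]
contact_force: [-0.5, -0.4, -4.8]
opening: 0.449
grasp_force: 91.5
```

Request:
carry_out:
  delta_pos:
    - [0,0,0.002]
    - [0,0,0.0035]
    - [0,0,0.005]
    - [0,0,0.006]
    - [0,0,0.007]
    - [0,0,0.007]
  rot:
    - [0,0,0]
    - [0,0,0]
    - [0,0,0]
    - [0,0,0]
    - [0,0,0]
    - [0,0,0]

```text
clock: 11.22
eef_pos: [576.5, -82.3, 195.2]
tcp_rot: [-3.142, 0.0, 0.233]
contact_force: [0.4, 0.5, -3.9]
opening: 0.446
grasp_force: 91.5
```

Request:
carry_out:
  delta_pos:
    - [0,0,0.001]
    - [0,0,0.002]
    - [0,0,0.003]
    - [0,0,0.003]
  rot:
    - [0,0,0]
    - [0,0,0]
    - [0,0,0]
    - [0,0,0]

```text
clock: 11.72
eef_pos: [576.8, -82.2, 193.5]
tcp_rot: [3.141, -0.001, 0.233]
contact_force: [-2.8, 1.2, 7.3]
opening: 0.45
grasp_force: 92.6
```

Request:
carry_out:
  delta_pos:
    - [0,0,0.001]
    - [0,0,0.002]
    - [0,0,0.002]
  rot:
    - [0,0,0]
    - [0,0,0]
    - [0,0,0]

```text
clock: 12.1
eef_pos: [577.2, -82.2, 193.4]
tcp_rot: [3.141, -0.002, 0.233]
contact_force: [-8.5, 1.7, 24.3]
opening: 0.45
grasp_force: 94.4
```

Request:
carry_out:
  delta_pos:
    - [0,0,-0.008]
    - [0,0,-0.018]
    - [0.01,-0.022,-0.02]
    - [0.022,-0.05,-0.02]
    - [0.03,-0.068,-0.02]
    - [0.032,-0.073,-0.018]
    - [0.032,-0.073,-0.014]
    - [0.032,-0.073,-0.01]
  rot:
    - [0,0,0]
    - [0,0,0]
    - [0,0,0]
    - [0,0,0]
    - [0,0,0]
    - [0,0,0]
    - [0,0,0]
    - [0,0,0]

```text
clock: 13.1
eef_pos: [590.5, -4.5, 199.8]
tcp_rot: [3.141, 0.001, 0.232]
contact_force: [0.5, -0.5, -4.2]
opening: 0.446
grasp_force: 91.8
```

Request:
carry_out:
  delta_pos:
    - [0,0,0.002]
    - [0,0,0.004]
    - [0,0,0.005]
    - [0,0,0.006]
    - [0,0,0.006]
  rot:
    - [0,0,0]
    - [0,0,0]
    - [0,0,0]
    - [0,0,0]
    - [0,0,0]

```text
clock: 13.72
eef_pos: [590.8, -3.8, 194.3]
tcp_rot: [-3.142, 0.0, 0.233]
contact_force: [0.2, 0.0, -4.3]
opening: 0.447
grasp_force: 91.8
```

Request:
carry_out:
  delta_pos:
    - [0,0,0.001]
    - [0,0,0.002]
    - [0,0,0.003]
    - [0,0,0.004]
    - [0,0,0.004]
  rot:
    - [0,0,0]
    - [0,0,0]
    - [0,0,0]
    - [0,0,0]
    - [0,0,0]

```text
clock: 14.35
eef_pos: [591.6, -3.6, 193.5]
tcp_rot: [3.141, -0.002, 0.233]
contact_force: [-8.5, 0.9, 23.2]
opening: 0.449
grasp_force: 94.0
```

Request:
carry_out:
  delta_pos:
    - [0,0,-0.01]
    - [0,0,-0.03]
    - [0,0,-0.045]
    - [-0.008,0.02,-0.045]
    - [-0.022,0.058,-0.045]
    - [-0.038,0.1,-0.045]
    - [-0.055,0.145,-0.045]
    - [-0.072,0.19,-0.045]
  rot:
    - [0,0,0]
    - [0,0,0]
    - [0,0,0]
    - [0,0,0]
    - [0,0,0]
    - [0,0,0]
    - [0,0,0]
    - [0,0,0]

```text
clock: 15.35
eef_pos: [563.4, -207.6, 234.6]
tcp_rot: [-3.141, 0.001, 0.233]
contact_force: [0.6, -0.5, -3.5]
opening: 0.446
grasp_force: 92.0
```

Request:
carry_out:
  delta_pos:
    - [-0.016,0.043,0]
    - [-0.028,0.075,0.02]
    - [-0.032,0.085,0.05]
    - [-0.032,0.085,0.08]
    - [-0.032,0.085,0.11]
    - [-0.032,0.085,0.135]
    - [-0.032,0.085,0.145]
    - [-0.032,0.085,0.149]
  rot:
    - [0,0,0]
    - [0,0,0]
    - [0,0,0]
    - [0,0,0]
    - [0,0,0]
    - [0,0,0]
    - [0,0,0]
    - [0,0,0]

```text
clock: 16.35
eef_pos: [552.6, -295.8, 85.8]
tcp_rot: [-3.141, 0.001, 0.233]
contact_force: [0.0, -1.1, -4.4]
opening: 0.447
grasp_force: 91.9
```

```bash
python3 -c "
from h import *
to(552.5,-295.2)
im=r.grab_frame('scene');cv2.imwrite('pics/s3.png',im)
cv2.imwrite('pics/s3c.png',cv2.resize(im[180:320,60:310],None,fx=3.2,fy=3.2,interpolation=cv2.INTER_CUBIC))"
```

```text
clock 16.35 pos [ 552.6 -295.8   85.8] rpy [-3.141e+00  1.000e-03  2.330e-01] F [ 0.  -1.1 -4.4] op 0.447 gf 91.9 -> d(mm) [ 0.  -0.6  0. ] rot [0. 0. 0.]
```

View pics/s3c.png

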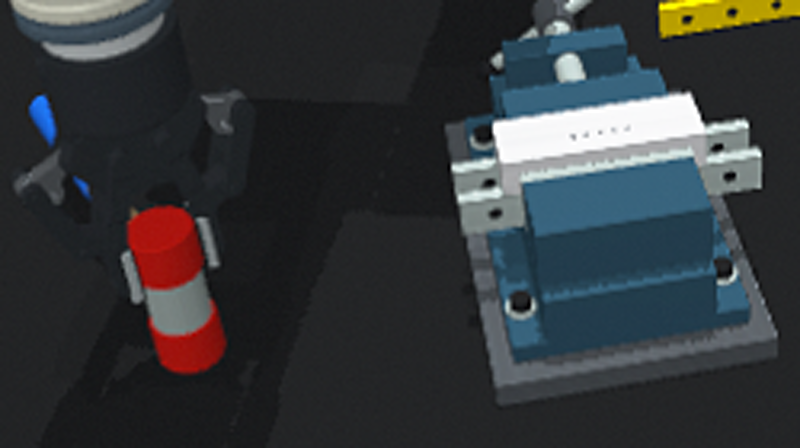

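Request:
carry_out:
  delta_pos:
    - [0,0,0.001]
    - [0,0,0.002]
    - [0,0,0.003]
    - [0,0,0.004]
    - [0,0,0.004]
  rot:
    - [0,0,0]
    - [0,0,0]
    - [0,0,0]
    - [0,0,0]
    - [0,0,0]

```text
clock: 17.02
eef_pos: [553.1, -295.3, 82.3]
tcp_rot: [-3.142, 0.0, 0.233]
contact_force: [-1.2, -0.0, -4.3]
opening: 0.445
grasp_force: 91.9
```

Request:
carry_out:
  delta_pos:
    - [0,0,0.0005]
    - [0,0,0.001]
    - [0,0,0.0015]
    - [0,0,0.0015]
  rot:
    - [0,0,0]
    - [0,0,0]
    - [0,0,0]
    - [0,0,0]

```text
clock: 17.52
eef_pos: [553.3, -295.4, 82.2]
tcp_rot: [3.141, -0.0, 0.233]
contact_force: [-2.7, 3.3, 10.7]
opening: 0.45
grasp_force: 93.1
```

Request:
carry_out:
  delta_pos:
    - [0,0,-0.001]
    - [0,0,-0.001]
    - [0,0,-0.001]
    - [0,0,-0.001]
    - [0,0,-0.001]
  rot:
    - [0,0,0]
    - [0,0,0]
    - [0,0,0]
    - [0,0,0]
    - [0,0,0]
  claw: 0.0854

```text
clock: 18.15
eef_pos: [553.0, -295.4, 81.7]
tcp_rot: [-3.142, 0.0, 0.233]
contact_force: [0.4, 0.6, -0.7]
opening: 0.998
grasp_force: 0.0
```

Request:
carry_out:
  delta_pos:
    - [0,0,-0.01]
    - [0,0,-0.03]
    - [0,0,-0.06]
    - [0,0,-0.095]
    - [0,0,-0.125]
    - [0,0,-0.135]
  rot:
    - [0,0,0]
    - [0,0,0]
    - [0,0,0]
    - [0,0,0]
    - [0,0,0]
    - [0,0,0]

```text
clock: 18.9
eef_pos: [554.1, -296.0, 220.2]
tcp_rot: [3.138, -0.004, 0.233]
contact_force: [-0.3, 0.4, -1.1]
opening: 0.999
grasp_force: 0.0
```

```bash
cat > fit2.py <<'E'
from h import *
import fit
E
python3 - <<'E'
from h import *
to(598.4,37.3,yaw=-.182+np.pi/2)
to(568.5,-124.7,yaw=-.182+np.pi/2)
to(568.5,-124.7,yaw=-.182-np.pi/2)
# refine: strip ends per image
im=r.grab_frame('scene');tp=r.grab_frame('top')
cv2.imwrite('pics/s4.png',im);cv2.imwrite('pics/t4.png',tp)
b,g,rr=[im[...,k].astype(int) for k in range(3)]
k,l,st,ce=cv2.connectedComponentsWithStats(((rr>120)&(g<70)&(b<70)).astype(np.uint8));print([st[j].tolist() for j in range(1,k) if st[j][4]>100 and st[j][0]<130 and st[j][1]>200])
A=cv2.resize(im[195:260,195:305],None,fx=7,fy=4.5,interpolation=cv2.INTER_CUBIC)
B=cv2.resize(tp[195:250,240:345],None,fx=7.333,fy=5,interpolation=cv2.INTER_CUBIC)
cv2.imwrite('pics/c4.png',np.vstack([A,cv2.resize(B,(770,290))]))
E
```

```text
clock 18.9 pos [ 554.1 -296.   220.2] rpy [ 3.138 -0.004  0.233] F [-0.3  0.4 -1.1] op 0.999 gf 0.0 -> d(mm) [ 119.9 -314.1   -0.5] rot [  0.3  -0.1 -66.2]
clock 18.9 pos [ 554.1 -296.   220.2] rpy [ 3.138 -0.004  0.233] F [-0.3  0.4 -1.1] op 0.999 gf 0.0 -> d(mm) [  53.5 -163.3   -0.3] rot [  0.3  -0.1 -66.2]
clock 18.9 pos [ 554.1 -296.   220.2] rpy [ 3.138 -0.004  0.233] F [-0.3  0.4 -1.1] op 0.999 gf 0.0 -> d(mm) [  53.5 -163.3   -0.3] rot [-1.000e-01 -3.000e-01  1.138e+02]
[[99, 246, 25, 26, 498], [107, 275, 24, 23, 256]]
```

View pics/c4.png

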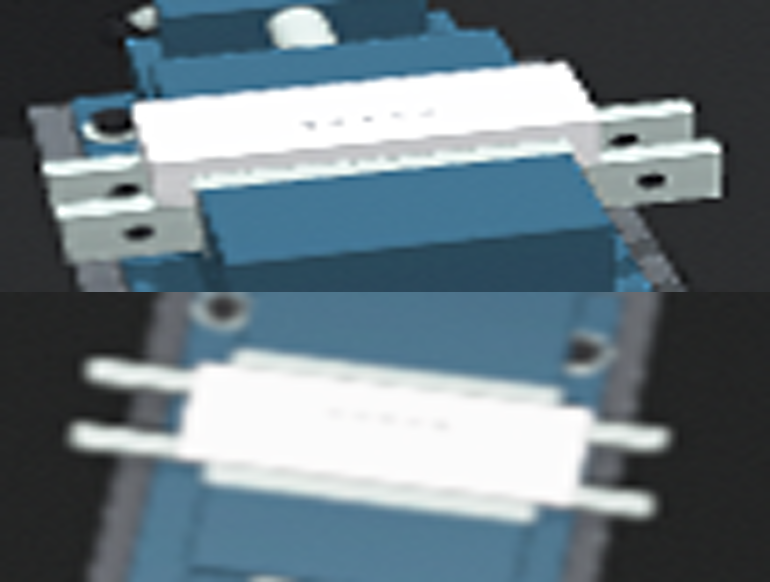

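Request:
carry_out:
  delta_pos:
    - [0.009,-0.025,0]
    - [0.025,-0.067,0]
    - [0.043,-0.113,0]
    - [0.062,-0.162,0]
    - [0.08,-0.211,0]
    - [0.098,-0.257,0]
    - [0.111,-0.293,0]
    - [0.118,-0.311,0]
  rot:
    - [0,0,-7]
    - [0,0,-15]
    - [0,0,-24]
    - [0,0,-33]
    - [0,0,-42]
    - [0,0,-51]
    - [0,0,-60]
    - [0,0,-66.2]
  grip_force: 20
  claw: 0.0854

```text
clock: 20.0
eef_pos: [595.4, 36.5, 215.3]
tcp_rot: [-3.139, 0.0, 1.394]
contact_force: [-0.3, -1.3, 0.7]
opening: 0.996
grasp_force: 0.0
```

Run:
```python
from h import *
to(597.6,34.9,83,yaw=-.182+np.pi/2)
```

```text
clock 20.0 pos [595.4  36.5 215.3] rpy [-3.139  0.     1.394] F [-0.3 -1.3  0.7] op 0.996 gf 0.0 -> d(mm) [ -1.1   2.8 132.3] rot [-0.1  0.   0.3]
```

Request:
carry_out:
  delta_pos:
    - [0,0.001,0.02]
    - [0,0.001,0.05]
    - [0,0.001,0.07]
    - [0,0.001,0.08]
    - [0,0.001,0.08]
  rot:
    - [0,0,0]
    - [0,0,0]
    - [0,0,0]
    - [0,0,0]
    - [0,0,0]

```text
clock: 20.62
eef_pos: [596.4, 34.2, 135.7]
tcp_rot: [-3.14, 0.0, 1.388]
contact_force: [0.3, -0.5, -0.1]
opening: 1.003
grasp_force: 0.0
```

Run:
```python
from h import *
to(597.6,34.9,83,yaw=-.182+np.pi/2)
```

```text
clock 20.62 pos [596.4  34.2 135.7] rpy [-3.14   0.     1.388] F [ 0.3 -0.5 -0.1] op 1.003 gf 0.0 -> d(mm) [ 0.9  1.1 52.7] rot [-0.1  0.  -0. ]
```

Descend while narrowing the claw to 50 mm (still clear of the ~37 mm width).

Request:
carry_out:
  delta_pos:
    - [0.001,0.001,0.015]
    - [0.001,0.001,0.03]
    - [0.001,0.001,0.043]
    - [0.001,0.001,0.05]
    - [0.001,0.001,0.052]
    - [0.001,0.001,0.052]
  rot:
    - [0,0,0]
    - [0,0,0]
    - [0,0,0]
    - [0,0,0]
    - [0,0,0]
    - [0,0,0]

```text
clock: 21.38
eef_pos: [598.4, 35.1, 84.9]
tcp_rot: [3.141, -0.0, 1.388]
contact_force: [-0.0, -0.7, -0.6]
opening: 0.997
grasp_force: 0.0
```

Request:
carry_out:
  delta_pos:
    - [0,0,0]
    - [0,0,0]
    - [0,0,0]
    - [0,0,0]
  rot:
    - [0,0,0]
    - [0,0,0]
    - [0,0,0]
    - [0,0,0]
  claw: 0.046

```text
clock: 21.88
eef_pos: [598.3, 35.1, 84.9]
tcp_rot: [3.141, -0.0, 1.388]
contact_force: [-0.6, 0.1, -0.2]
opening: 0.536
grasp_force: 0.0
```

Run:
```python
from h import *
to(597.6,34.9,83,yaw=-.182+np.pi/2)
im=r.grab_frame('scene');tp=r.grab_frame('top')
cv2.imwrite('pics/s5.png',im)
A=cv2.resize(im[190:260,230:320],None,fx=8,fy=4.1,interpolation=cv2.INTER_CUBIC)
B=cv2.resize(tp[190:250,230:320],(720,300),interpolation=cv2.INTER_CUBIC)
cv2.imwrite('pics/c5.png',np.vstack([A,B]))
```

```text
clock 21.88 pos [598.3  35.1  84.9] rpy [ 3.141 -0.     1.388] F [-0.6  0.1 -0.2] op 0.536 gf 0.0 -> d(mm) [-0.3 -0.7  1.9] rot [ 0. -0. -0.]
```

View pics/c5.png

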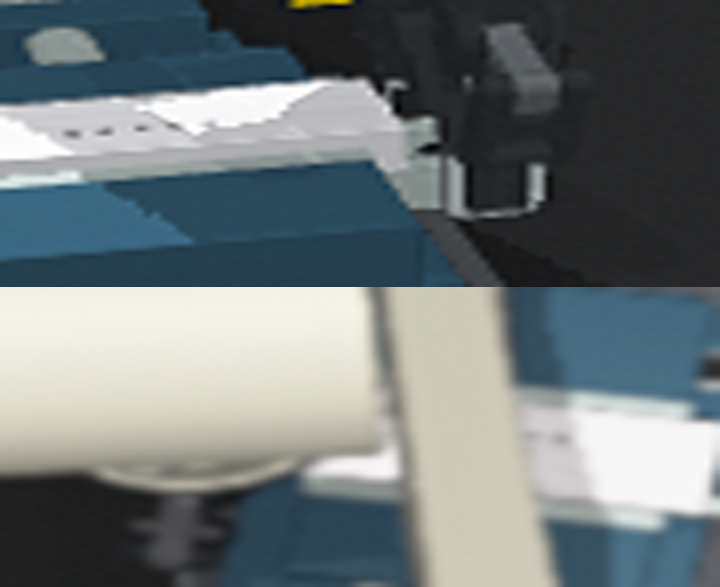

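Request:
carry_out:
  delta_pos:
    - [0,0,0]
    - [0,0,0]
  rot:
    - [0,0,0]
    - [0,0,0]
  claw: 0.04

```text
clock: 22.22
eef_pos: [598.4, 35.1, 84.8]
tcp_rot: [3.141, -0.0, 1.388]
contact_force: [1.1, 0.6, -0.1]
opening: 0.465
grasp_force: 0.2
```

Request:
carry_out:
  delta_pos:
    - [0,0,0]
    - [0,0,0]
  rot:
    - [0,0,0]
    - [0,0,0]
  claw: 0.038

```text
clock: 22.48
eef_pos: [598.9, 35.0, 85.0]
tcp_rot: [3.14, -0.0, 1.388]
contact_force: [2.7, -1.4, 0.5]
opening: 0.445
grasp_force: 1.5
```

Request:
carry_out:
  delta_pos:
    - [0,0.0008,0]
    - [0,0.0008,0]
  rot:
    - [0,0,0]
    - [0,0,0]

```text
clock: 22.72
eef_pos: [598.9, 35.0, 84.7]
tcp_rot: [-3.141, 0.0, 1.388]
contact_force: [0.5, 0.1, 1.0]
opening: 0.444
grasp_force: 0.5
```

Request:
carry_out:
  delta_pos:
    - [0,0,0]
    - [0,0,0]
  rot:
    - [0,0,0]
    - [0,0,0]
  claw: 0.037

```text
clock: 22.98
eef_pos: [599.2, 34.9, 84.8]
tcp_rot: [3.141, -0.0, 1.388]
contact_force: [2.4, -0.5, 0.4]
opening: 0.431
grasp_force: 1.2
```

Request:
carry_out:
  delta_pos:
    - [0,0.0008,0]
    - [0,0.0008,0]
  rot:
    - [0,0,0]
    - [0,0,0]

```text
clock: 23.22
eef_pos: [599.3, 34.8, 84.5]
tcp_rot: [-3.14, 0.0, 1.388]
contact_force: [0.3, 0.1, -0.1]
opening: 0.434
grasp_force: 0.0
```

Request:
carry_out:
  delta_pos:
    - [0,0,0]
    - [0,0,0]
  rot:
    - [0,0,0]
    - [0,0,0]
  claw: 0.036

```text
clock: 23.48
eef_pos: [599.7, 34.8, 84.7]
tcp_rot: [-3.141, 0.0, 1.388]
contact_force: [0.3, -0.3, -0.8]
opening: 0.427
grasp_force: 1.7
```

Request:
carry_out:
  delta_pos:
    - [0,0,0]
    - [0,0,0]
    - [0,0,0]
  rot:
    - [0,0,0]
    - [0,0,0]
    - [0,0,0]
  claw: 0.0352

```text
clock: 23.85
eef_pos: [599.7, 34.8, 84.7]
tcp_rot: [-3.141, 0.0, 1.388]
contact_force: [-0.1, 0.2, 0.9]
opening: 0.409
grasp_force: 4.9
```

Request:
carry_out:
  delta_pos:
    - [0,0,0]
    - [0,0,0]
    - [0,0,0]
  rot:
    - [0,0,0]
    - [0,0,0]
    - [0,0,0]

```text
clock: 24.22
eef_pos: [599.7, 34.8, 84.7]
tcp_rot: [-3.141, 0.0, 1.388]
contact_force: [-1.8, -0.7, 0.7]
opening: 0.407
grasp_force: 4.7
```

Request:
carry_out:
  delta_pos:
    - [0,0,0]
    - [0,0,0]
    - [0,0,0]
  rot:
    - [0,0,0]
    - [0,0,0]
    - [0,0,0]
  claw: 0.052

```text
clock: 24.6
eef_pos: [600.0, 34.8, 84.8]
tcp_rot: [3.141, -0.0, 1.388]
contact_force: [0.0, 0.1, -0.3]
opening: 0.611
grasp_force: 0.0
```

Request:
carry_out:
  delta_pos:
    - [0,0,-0.015]
    - [0,0,-0.04]
    - [0,0,-0.075]
    - [0,0,-0.11]
    - [0,0,-0.135]
    - [0,0.0,-0.14]
  rot:
    - [0,0,0]
    - [0,0,0]
    - [0,0,0]
    - [0,0,0]
    - [0,0,0]
    - [0,0,0]

```text
clock: 25.35
eef_pos: [601.0, 34.8, 227.5]
tcp_rot: [3.137, -0.001, 1.388]
contact_force: [0.3, 0.7, 0.0]
opening: 0.613
grasp_force: 0.0
```

Run:
```python
from h import *
im=r.grab_frame('scene');tp=r.grab_frame('top')
cv2.imwrite('pics/s6.png',im);cv2.imwrite('pics/t6.png',tp)
import fit
from fit import P
p=[583.6,-42.8,-.182,18.4]
def sh(a,b,c,w=5,h=5):
    # subpixel translation via ECC on patch
    x,y=np.round(c).astype(int)
    A=cv2.cvtColor(a,cv2.COLOR_BGR2GRAY).astype(np.float32);B=cv2.cvtColor(b,cv2.COLOR_BGR2GRAY).astype(np.float32)
    A=A[y-h:y+h+1,x-w:x+w+1];B=B[y-h:y+h+1,x-w:x+w+1];W=np.eye(2,3,dtype=np.float32)
    try: cc,W=cv2.findTransformECC(A,B,W,cv2.MOTION_TRANSLATION,(3,100,1e-4),None,1);return W[:,2].round(2).tolist(),round(cc,3)
    except Exception as e:return 'fail',float(abs(A-B).mean())
for cam_,n,b in(("scene","s",im),("top","t",tp)):
    a=cv2.imread(f"pics/{n}4.png")
    for nm,x,y in(("far+",14.5,88),("near+",-15,88),("far-",14.5,-80),("near-",-15,-80)):
        c=proj(cam_,[P(p,x,y,62 if n=='s' else 70)])[0];print(cam_,nm,c.round(),sh(a,b,c))
    print("mm/px dir x:",proj(cam_,[P(p,10,88,70)])[0]-proj(cam_,[P(p,0,88,70)])[0])
A=cv2.resize(im[195:260,195:305],None,fx=7,fy=4.5,interpolation=cv2.INTER_CUBIC)
cv2.imwrite('pics/c6.png',np.vstack([A,cv2.resize(tp[195:250,240:345],(770,290),interpolation=cv2.INTER_CUBIC)]))
```

```text
scene far+ [294. 229.] ([-0.05000000074505806, -0.019999999552965164], 0.921)
scene near+ [290. 220.] ([0.09000000357627869, 0.5299999713897705], 0.93)
scene far- [207. 244.] ([0.029999999329447746, 0.25], 0.969)
scene near- [205. 234.] ([-0.029999999329447746, -0.009999999776482582], 0.984)
mm/px dir x: [1.36945313 3.0606659 ]
top far+ [255. 210.] ('fail', 82.16529083251953)
top near+ [252. 222.] ('fail', 78.5785140991211)
top far- [328. 222.] ([0.07999999821186066, -0.20999999344348907], 0.994)
top near- [326. 235.] ([-0.03999999910593033, 0.03999999910593033], 0.999)
mm/px dir x: [ 0.74330775 -4.32823852]
```

View pics/c6.png

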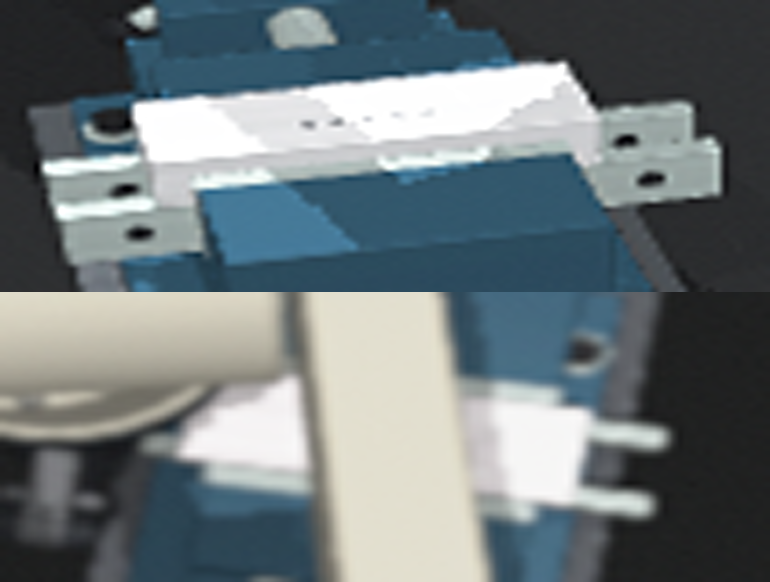

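Request:
carry_out:
  delta_pos:
    - [-0.026,0.001,0]
    - [-0.071,0.003,0]
    - [-0.12,0.005,0]
    - [-0.172,0.007,0]
    - [-0.224,0.009,0]
    - [-0.273,0.011,0]
    - [-0.314,0.013,0]
    - [-0.334,0.014,0]
  rot:
    - [0,0,7]
    - [0,0,15]
    - [0,0,24]
    - [0,0,33]
    - [0,0,42]
    - [0,0,51]
    - [0,0,60]
    - [0,0,66.2]

```text
clock: 26.45
eef_pos: [551.7, -298.1, 223.1]
tcp_rot: [-3.14, 0.002, 0.227]
contact_force: [0.4, 0.3, 0.3]
opening: 0.611
grasp_force: 0.0
```

```bash
cat > cmp.py <<'E'
from h import *
from fit import P
import sys
k=sys.argv[1];ref=sys.argv[2]
im=r.grab_frame('scene');tp=r.grab_frame('top')
cv2.imwrite(f'pics/s{k}.png',im);cv2.imwrite(f'pics/t{k}.png',tp)
p=[583.6,-42.8,-.182,18.4]
def sh(a,b,c,w=5,h=5):
    x,y=np.round(c).astype(int)
    A,B=[cv2.cvtColor(q,cv2.COLOR_BGR2GRAY).astype(np.float32)[y-h:y+h+1,x-w:x+w+1] for q in(a,b)];W=np.eye(2,3,dtype=np.float32)
    try: cc,W=cv2.findTransformECC(A,B,W,cv2.MOTION_TRANSLATION,(3,100,1e-4),None,1);return W[:,2].round(2).tolist(),round(cc,3),round(float(abs(A-B).mean()),1)
    except Exception as e:return 'fail',float(abs(A-B).mean())
for cam_,n,b in(("scene","s",im),("top","t",tp)):
    a=cv2.imread(f"pics/{n}{ref}.png")
    for nm,x,y,z in(("far+",14.5,88,62),("near+",-15,88,62),("far-",14.5,-80,62),("near-",-15,-80,62),("bar+",0,55,95),("bar-",0,-55,95)):
        c=proj(cam_,[P(p,x,y,z if n=='s' else max(z,70))])[0];print(cam_,nm,sh(a,b,c))
E
python3 cmp.py 7 4; python3 -c "
from h import *
to(568.5,-124.7,yaw=-.182+np.pi/2)"
```

```text
scene far+ ([-0.09000000357627869, -0.3499999940395355], 0.963, 8.9)
scene near+ ([0.09000000357627869, 0.15000000596046448], 0.989, 5.4)
scene far- ([0.03999999910593033, 0.23999999463558197], 0.97, 5.4)
scene near- ([-0.05000000074505806, -0.10000000149011612], 0.992, 3.7)
scene bar+ ([0.029999999329447746, 0.05000000074505806], 0.999, 0.6)
scene bar- ([0.0, 0.0], 1.0, 0.2)
top far+ ([-0.05999999865889549, 0.44999998807907104], 0.986, 13.5)
top near+ ([0.07999999821186066, -0.17000000178813934], 0.997, 5.3)
top far- ([0.07999999821186066, -0.2199999988079071], 0.994, 5.7)
top near- ([-0.009999999776482582, 0.05000000074505806], 0.999, 1.7)
top bar+ ([-0.36000001430511475, 0.33000001311302185], 0.963, 1.4)
top bar- ([0.3100000023841858, -0.3199999928474426], 0.961, 1.5)
clock 26.55 pos [ 551.9 -297.9  223.2] rpy [-3.141e+00  2.000e-03  2.290e-01] F [ 0.2 -0.5 -0.7] op 0.607 gf 0.0 -> d(mm) [ 5.550e+01 -1.649e+02  1.000e-01] rot [ -0.1   0.1 -66.5]
```

Run:
```python
from h import *
to(572.3,-115,85,yaw=-.182+np.pi/2)
```

```text
clock 26.55 pos [ 551.9 -297.9  223.2] rpy [-3.141e+00  2.000e-03  2.290e-01] F [ 0.2 -0.5 -0.7] op 0.607 gf 0.0 -> d(mm) [  61.6 -173.4  138.2] rot [ -0.1   0.1 -66.5]
```

Request:
carry_out:
  delta_pos:
    - [0.005,-0.014,0]
    - [0.014,-0.038,0]
    - [0.023,-0.065,0]
    - [0.032,-0.09,0]
    - [0.042,-0.117,0]
    - [0.051,-0.143,0]
    - [0.058,-0.163,0.01]
    - [0.0605,-0.172,0.02]
  rot:
    - [0,0,-7]
    - [0,0,-15]
    - [0,0,-24]
    - [0,0,-33]
    - [0,0,-42]
    - [0,0,-51]
    - [0,0,-60]
    - [0,0,-66.2]
  claw: 0.056

```text
clock: 27.55
eef_pos: [571.6, -112.6, 203.7]
tcp_rot: [-3.14, -0.0, 1.396]
contact_force: [0.4, 0.3, 0.3]
opening: 0.656
grasp_force: 0.0
```

Request:
carry_out:
  delta_pos:
    - [0,0,0.02]
    - [0,0,0.045]
    - [0,0,0.06]
    - [0,0,0.065]
    - [0,0,0.065]
  rot:
    - [0,0,0]
    - [0,0,0]
    - [0,0,0]
    - [0,0,0]
    - [0,0,0]

```text
clock: 28.18
eef_pos: [572.2, -114.8, 139.7]
tcp_rot: [-3.141, -0.0, 1.389]
contact_force: [-0.0, 0.3, 0.5]
opening: 0.657
grasp_force: 0.0
```

Run:
```python
from h import *
to(572.3,-115,85,yaw=-.182+np.pi/2)
```

```text
clock 28.18 pos [ 572.2 -114.8  139.7] rpy [-3.141 -0.     1.389] F [-0.   0.3  0.5] op 0.657 gf 0.0 -> d(mm) [-0.2  0.2 54.7] rot [-0. -0. -0.]
```

Request:
carry_out:
  delta_pos:
    - [0,0,0.015]
    - [0,0,0.032]
    - [0,0,0.046]
    - [0,0,0.053]
    - [0,0,0.054]
    - [0,0,0.054]
  rot:
    - [0,0,0]
    - [0,0,0]
    - [0,0,0]
    - [0,0,0]
    - [0,0,0]
    - [0,0,0]

```text
clock: 28.92
eef_pos: [572.4, -115.0, 86.0]
tcp_rot: [3.141, -0.0, 1.388]
contact_force: [-0.2, -0.1, 0.1]
opening: 0.653
grasp_force: 0.0
```

Request:
carry_out:
  delta_pos:
    - [0,0,0]
    - [0,0,0]
    - [0,0,0]
  rot:
    - [0,0,0]
    - [0,0,0]
    - [0,0,0]
  claw: 0.0405

```text
clock: 29.3
eef_pos: [572.3, -114.9, 86.0]
tcp_rot: [3.141, 0.0, 1.388]
contact_force: [-0.3, -0.3, -0.5]
opening: 0.477
grasp_force: 0.0
```

Request:
carry_out:
  delta_pos:
    - [0,0,0]
    - [0,0,0]
  rot:
    - [0,0,0]
    - [0,0,0]
  claw: 0.0395

```text
clock: 29.55
eef_pos: [572.2, -114.9, 85.8]
tcp_rot: [3.142, 0.0, 1.388]
contact_force: [0.1, -0.1, -0.1]
opening: 0.461
grasp_force: 0.0
```

Request:
carry_out:
  delta_pos:
    - [0,0,0]
    - [0,0,0]
  rot:
    - [0,0,0]
    - [0,0,0]
  claw: 0.0389

```text
clock: 29.8
eef_pos: [572.1, -114.9, 85.8]
tcp_rot: [-3.141, -0.0, 1.388]
contact_force: [-0.5, 0.3, -0.1]
opening: 0.456
grasp_force: 0.1
```

Request:
carry_out:
  delta_pos:
    - [0,0,0]
    - [0,0,0]
  rot:
    - [0,0,0]
    - [0,0,0]
  claw: 0.0383

```text
clock: 30.05
eef_pos: [571.9, -114.8, 85.7]
tcp_rot: [-3.141, -0.0, 1.388]
contact_force: [-0.9, 0.7, 1.3]
opening: 0.444
grasp_force: 0.9
```

Request:
carry_out:
  delta_pos:
    - [0,-0.0005,0]
    - [0,-0.0005,0]
  rot:
    - [0,0,0]
    - [0,0,0]
  claw: 0.0379

```text
clock: 30.3
eef_pos: [571.7, -114.8, 85.8]
tcp_rot: [3.142, -0.0, 1.388]
contact_force: [-0.9, -0.6, -0.4]
opening: 0.446
grasp_force: 0.5
```

Request:
carry_out:
  delta_pos:
    - [0,0,0]
    - [0,0,0]
  rot:
    - [0,0,0]
    - [0,0,0]
  claw: 0.0376

```text
clock: 30.55
eef_pos: [571.5, -114.8, 85.7]
tcp_rot: [-3.141, -0.0, 1.388]
contact_force: [-1.4, 1.5, 0.7]
opening: 0.442
grasp_force: 0.9
```

Request:
carry_out:
  delta_pos:
    - [0,-0.0006,0]
    - [0,-0.0006,0]
  rot:
    - [0,0,0]
    - [0,0,0]
  claw: 0.0374

```text
clock: 30.8
eef_pos: [571.4, -114.7, 85.8]
tcp_rot: [3.141, -0.0, 1.388]
contact_force: [0.2, -1.3, -0.6]
opening: 0.435
grasp_force: 0.7
```

Request:
carry_out:
  delta_pos:
    - [0,0,0]
    - [0,0,0]
  rot:
    - [0,0,0]
    - [0,0,0]
  claw: 0.0371

```text
clock: 31.05
eef_pos: [571.4, -114.8, 85.8]
tcp_rot: [3.141, 0.0, 1.388]
contact_force: [1.6, 0.2, -1.1]
opening: 0.433
grasp_force: 3.1
```

Request:
carry_out:
  delta_pos:
    - [0,0.0002,0]
    - [0,0.0002,0]
    - [0,0.0002,0]
  rot:
    - [0,0,0]
    - [0,0,0]
    - [0,0,0]
  claw: 0.0369

```text
clock: 31.42
eef_pos: [571.4, -114.8, 85.9]
tcp_rot: [3.141, 0.0, 1.388]
contact_force: [0.9, 0.6, 1.4]
opening: 0.431
grasp_force: 3.9
```

Request:
carry_out:
  delta_pos:
    - [0,0,0]
    - [0,0,0]
    - [0,0,0]
  rot:
    - [0,0,0]
    - [0,0,0]
    - [0,0,0]

```text
clock: 31.8
eef_pos: [571.4, -114.8, 85.9]
tcp_rot: [3.141, 0.0, 1.388]
contact_force: [1.1, -0.6, 2.1]
opening: 0.433
grasp_force: 3.9
```

Request:
carry_out:
  delta_pos:
    - [0,0,0]
    - [0,0,0]
    - [0,0,0]
  rot:
    - [0,0,0]
    - [0,0,0]
    - [0,0,0]
  claw: 0.056

```text
clock: 32.17
eef_pos: [571.1, -114.7, 85.7]
tcp_rot: [-3.141, -0.0, 1.388]
contact_force: [-0.4, 0.2, -0.1]
opening: 0.655
grasp_force: 0.0
```

Request:
carry_out:
  delta_pos:
    - [0,0,-0.015]
    - [0,0,-0.04]
    - [0,0,-0.075]
    - [0,0,-0.11]
    - [0,0,-0.135]
    - [0,0,-0.14]
  rot:
    - [0,0,0]
    - [0,0,0]
    - [0,0,0]
    - [0,0,0]
    - [0,0,0]
    - [0,0,0]

```text
clock: 32.92
eef_pos: [572.3, -114.9, 228.4]
tcp_rot: [3.138, 0.0, 1.388]
contact_force: [-0.6, 0.3, -0.7]
opening: 0.658
grasp_force: 0.0
```

Request:
carry_out:
  delta_pos:
    - [-0.015,0,0]
    - [-0.04,0,0]
    - [-0.07,0,0]
    - [-0.1,0,0]
    - [-0.13,0,0]
    - [-0.155,0,0]
    - [-0.17,0,0]
    - [-0.177,0,0]
  rot:
    - [0,0,7]
    - [0,0,15]
    - [0,0,24]
    - [0,0,33]
    - [0,0,42]
    - [0,0,51]
    - [0,0,60]
    - [0,0,66.2]

```text
clock: 33.92
eef_pos: [538.4, -289.5, 224.8]
tcp_rot: [-3.141, 0.001, 0.228]
contact_force: [0.6, -0.0, 0.7]
opening: 0.655
grasp_force: 0.0
```

```bash
python3 cmp.py 8 7; python3 -c "
from h import *
to(0,0)"
```

```text
scene far+ ([0.019999999552965164, 0.009999999776482582], 0.998, 1.8)
scene near+ ([-0.0, -0.05000000074505806], 0.997, 1.8)
scene far- ([-0.029999999329447746, -0.10999999940395355], 0.991, 3.3)
scene near- ([0.05000000074505806, 0.019999999552965164], 0.997, 2.0)
scene bar+ ([-0.0, 0.0], 1.0, 0.3)
scene bar- ([0.0, 0.009999999776482582], 1.0, 0.2)
top far+ ([-0.05999999865889549, -0.10999999940395355], 0.998, 3.8)
top near+ ([-0.009999999776482582, 0.019999999552965164], 1.0, 1.3)
top far- ([-0.05999999865889549, 0.09000000357627869], 0.998, 2.5)
top near- ([0.019999999552965164, -0.009999999776482582], 1.0, 1.0)
top bar+ ([0.019999999552965164, 0.0], 0.999, 0.5)
top bar- ([-0.019999999552965164, 0.3400000035762787], 0.982, 0.9)
clock 34.02 pos [ 538.5 -289.2  224.9] rpy [-3.141e+00  1.000e-03  2.310e-01] F [-0.1 -0.1 -0.6] op 0.653 gf 0.0 -> d(mm) [-458.1 -404.7    0.8] rot [0. 0. 0.]
```

```bash
python3 -c "
from rig import r
print(r.sign_off())"
```

```text
the job is handed in; nothing more can be done
None
```

I handed the job in at 34 s: the bar is down and level, with equal hard stops at both ends. The hammer stands upright at its starting spot. A first pinch at the +y ends (about 5 N) moved the far strip about 1 mm and the near strip about 0.4 mm, while a second pinch at the -y ends (3.9 N) shifted neither by more than about 0.3 mm.

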